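Fit a bayonet filter funnel on the manifold and open its stopcock

ROBOT

A 7-joint arm with a two-finger parallel gripper is mounted at the origin on a cart in front of the work surface, level with it; the furniture and walls round the work are solid. World frame = base frame: x ahead of the robot, y to its left, z up, the work surface at z = 0. Lengths are in m, angles in rad, forces in N, time in s.
With the tool pointing down it reaches from about 0.425 to 0.875 m from the base axis. Payload 9.9 kg.
Tool frame: the origin (TCP) lies on the mounting face of the last link; the fingertips stand 173 mm ahead of it and the grasp point (between the pads) lies 155 mm ahead of it; z points along the fingers, y is the line along which they close (so a half turn about z gives the same grasp; the last joint's range is limited). The gripper opens to 85 mm and grips with 20 to 120 N. Pads are 22 mm wide; open, the fingers measure 114 mm over their backs; the gripper's body (76 mm by 85 mm) begins 54 mm behind the grasp point. The pads swing forward as they close: fully open they stand 13 mm farther back than shut.
Start: joints at [-1.392, 0.576, 0.025, 1.437, -0.015, 1.129, -0.057], TCP at [0.175, 0.652, 0.405] pointing down, gripper open.
Joint ranges: [-2.76, 2.76], [-0.34, 2.15], [-1.52, 1.57], [0.19, 2.46], [-1.09, 4.23], [0.17, 1.99], [-2.82, 2.82]. Speed limits (rad/s): [2.22, 2.22, 3.01, 3.01, 3.14, 3.14, 3.14].

INTERFACE

Orientations are given as a rotation vector (axis times angle).
In Python, from plant import manip, viewer, job_done gives the robot as it stands. The module is installed in compiled form; this text tells all that it offers.
- The arm moves only by the tool step_arm, never from a script. Its argument "moves" is a list of rows, each a list of 3 entries, a list of its own where there are three numbers: the closure in counts, from 0 (fully open) to 255 (shut), then the shift along the tool's x, y, z in m, then the turn about the tool's z in degrees. A call has exactly 10 rows; each row is the pose to reach, as a shift and turn from the pose commanded when the call began, along the tool's axes at that moment; what a row does not reach only later rows make up. A row lasts 1/8 s, in which the tool goes at most 62.5 mm and 10.7 degrees, less where a joint would pass 70% of its speed; a pose out of reach is approached as far as the arm can. A call with a gripper value outside its range is refused whole. The fingers move at their own pace and stop on an object; "newtons" is the grip in N (left out, the last holds). Time passes only in rows, so rows that repeat a pose let the fingers close, or fill a call up. It gives the time, the measured TCP pose, the force, the opening and the grip force at its end, in the units of the state.
- manip.get_state(): the state, without advancing time (a new reading comes with each control period).
- viewer.camera(name): name is "scene" or "top" or "wrist"; returns the picture (420x560x3 uint8, red, green, blue); there is no depth.
- viewer.camera_model(name): a dict with "fovy" (degrees; the focal length in pixels is half the picture's height over the tangent of half this angle, whatever the lens; pixels are square), "cx", "cy" (the principal point, pixels), "world_from_camera" (4x4, takes a point from camera to world coordinates); the wrist camera has in their place "hand_eye" (4x4, takes a point from camera to tool coordinates, whose origin is the TCP and whose axes are the flange's). Camera axes: x right, y down, z forward; pixel columns grow to the right and rows downward; lengths in m; the calibration is good to about 2 mm. A picture is of the moment at which its call begins: read the wrist's pose just before it. camera_model takes no time and is no camera call.
- job_done(): hands the job in; it is judged then, once.
The state is a dict: "time": time; "q": joint angles; "joint_velocities": joint speeds; "joint_torque": joint torques, N m; "eef_pos": TCP position; "tcp_rot": TCP orientation; "ft_force": force on the tool from outside, world axes, zero at the start; "torque": the same for the moment, N m; "width": finger opening in m; "grasp_force": force on a finger pad.
Only numpy, scipy, OpenCV 4.12 (cv2) and the standard library are available. Lean on these libraries where they do the work, as an engineer would, in place of code of your own. Each camera call takes 0.05 s, during which the arm holds its last target. There are 200 camera calls.

TASK

Fit the loose steel filter funnel on the free head of the filtration manifold: set it upright on the head's collar, turn it clockwise while pressing lightly until its lugs drop through the gaps, and keep turning until it settles fully home in the bayonet. Then open that station's stopcock by turning its blue winged handle a quarter turn, until it points straight at the funnel. Do not press hard on the head, and leave the dishes, forceps, vial and beaker where they are.

Things in the scene. Friction and masses are not known exactly. Their poses are not given: they have to be found in the camera images.
- funnel: Loose upright steel filter funnel, 0.11 to 0.22 kg, 58 mm tall, 48 mm outside (49 at the rim): grip it round the outside, upper half. Its foot is a chamfered plug 47 mm across, 6 mm long; above it, 6 to 10 mm over the underside, three bayonet lugs 14 mm wide stand out to 30 mm from the axis, at +x and 120 deg to either side. Origin: centre of the underside, z up.
- manifold: Two-place steel filtration manifold, fixed on the bench: a header tube with two stopcocks on the robot's side, two round filter heads behind. Origin: on the bench under the axis of the free head (the right one); z up, +x from the stopcock to the head. The other head, 95 mm to +y, has a funnel fixed in place (rim 104 mm above the bench) and an open stopcock; leave them.
- collar (a point): Centre of the free head's mouth, 66.5 mm above the bench. The collar is 74 mm across; a ledge 5 mm thick with a 52 mm hole stops the lugs here, save at three gaps 19 mm wide, 120 deg apart. The gaps' angle differs each time and is NOT told by this frame (it keeps the manifold's axes). The head itself is stiff on its foot: it turns only above 0.7 N m, as under a funnel pressed too hard.
- seat (a point): Centre of the white filter disc in the well of the free head, 20.5 mm under the collar's mouth. Funnel underside above it: 14.5 mm with the lugs on the ledge; 4 mm when they fell through the gaps on to small shelves; 0, home, once turned clockwise (from above) 0.25 rad or more from mid-gap, where they slip off the shelves. Stops end that turn at 0.45 rad; the ledge then holds the lugs.
- stopcock (a joint): Free station's stopcock, rad about its vertical axis, anticlockwise from above positive: 0 closed (wings across the branch pipe), 1.57 open (wings in line with the pipe, pointing at the head), stops at both ends. It starts within 0.2 of closed, stays where it is left, and takes about 0.08 N m to turn.
- stopcock_handle (a point): Middle of the free stopcock's blue winged handle, on its axis, 74 mm above the bench, 75 mm before the head's axis. It turns with the handle: wings along its y, 64 mm over the lobes, 9 mm thick (grip across this), 63 to 83 mm above the bench. The 25 mm wide stopcock body below ends at 56 mm. Turned open, a wing tip comes within some 5 mm of the head's collar.
- ultrasonic_bath: Steel and blue ultrasonic bath, fixed, 206 x 423 x 264 mm tall with a blue handle at each end, just left of the work; origin: centre of its underside, its long side along y. The arm starts on its far side and must pass above it. To the right of the work stands a tablet tester, tank 260 mm and back column 494 mm tall: keep the gripper's body clear of both.
- petri_dish_a: Glass petri dish, 60 mm across, 14 mm high, on the bench at the right; bystander. Origin: centre of the underside.
- petri_dish_b: A second such petri dish farther right; bystander.
- tweezers: Steel forceps lying on the bench at the right, 128 mm long; bystander.
- small_vial: Small capped vial with a white cap, 30 mm across, 60 mm tall, before the bath's right end; bystander.
- small_beaker: Small glass beaker, 43 mm across, 58 mm tall, behind the manifold; bystander.
There are look-alikes about, which are no part of the job. Leave any orange or purple look-alike of the funnel alone.

How it is judged:
By the outcome, as a careful person would: the job done as asked, in the order asked, and still so for the second after the job is handed in, with the robot touching nothing.
It also fails if it takes over 72 s, if anything falls off the work surface, if the arm or the gripper's body presses on something with over 40 N, if the wrist force passes 120 N, or if a joint passes its speed limit or range.

## Working session

There is one attempt and no reset: what is moved stays moved. The work goes in short steps, Python scripts to look and compute and a tool call to move; the robot and the scene stay as the last step left them, time stands still between calls to the robot, and variables do not carry over. Pictures are saved under pics/ and viewed, at most 10 in all, crops included, and the job is handed in when it is done.

Besides the shell and the picture viewer there is one more tool, called after ">>>" by a JSON object that holds its "fn" and its "kwargs". step_arm: Moves the arm, as the interface text tells. Its arguments: {"type":"object","properties":{"moves":{"type":"array","items":{"type":"array"}},"newtons":{"type":"number"}},"required":["moves"]}

```bash
mkdir -p pics; ls; python3 - <<'E'
from plant import manip, viewer
import cv2, numpy as np
s=manip.get_state(); print({k:np.round(v,3).tolist() for k,v in s.items()})
for n in ("scene","top","wrist"):
    print(n,{k:np.round(v,3).tolist() for k,v in viewer.camera_model(n).items()})
    if n!="wrist":
        cv2.imwrite(f"pics/{n}0.png",viewer.camera(n)[:,:,::-1])
E
```

```text
pics
{'time': 0.0, 'q': [-1.392, 0.577, 0.025, 1.438, -0.015, 1.129, -0.056], 'joint_velocities': [-0.002, -0.001, -0.001, 0.001, 0.0, 0.001, 0.001], 'joint_torque': [-0.0, -76.577, 2.25, -28.597, 0.015, 0.013, -0.0], 'eef_pos': [0.175, 0.652, 0.404], 'tcp_rot': [-0.411, -3.114, 0.003], 'ft_force': [-0.459, -0.11, 0.194], 'torque': [0.017, -0.037, -0.012], 'grasp_force': 0.0, 'width': 0.085}
scene {'fovy': 52.917, 'cx': 276.898, 'cy': 215.219, 'world_from_camera': [[0.502, -0.554, 0.664, -0.185], [-0.865, -0.326, 0.381, -0.731], [0.005, -0.766, -0.643, 0.761], [0.0, 0.0, 0.0, 1.0]]}
top {'fovy': 46.946, 'cx': 270.029, 'cy': 198.065, 'world_from_camera': [[0.066, -0.974, 0.217, 0.295], [-0.998, -0.064, 0.019, -0.33], [-0.005, -0.218, -0.976, 1.256], [0.0, 0.0, 0.0, 1.0]]}
wrist {'fovy': 68.553, 'cx': 279.923, 'cy': 210.72, 'hand_eye': [[0.0, -0.953, -0.303, 0.078], [1.0, 0.0, -0.0, -0.0], [0.0, -0.303, 0.953, 0.03], [0.0, 0.0, 0.0, 1.0]]}
```

View pics/scene0.png

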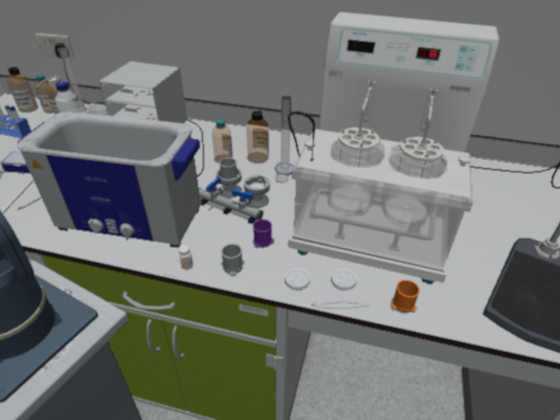

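View pics/top0.png

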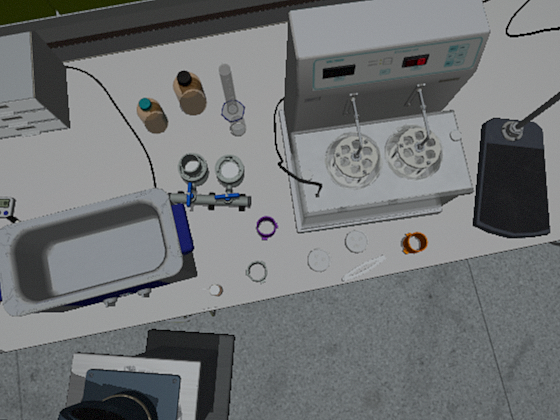

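Scene view: the steel funnel is at about (232,258), the purple look-alike at (263,233), the orange one at (405,296), and the free head at (257,187). Top view: the funnel is at (257,271), the free head at (230,168), and the free handle near (218,198). Next I'll measure these and enlarge the top view.

```bash
cat > h.py <<'E'
import numpy as np, cv2
from plant import manip, viewer
from scipy.spatial.transform import Rotation as R
def cam(n):
    m=viewer.camera_model(n)
    if n=="wrist":
        s=manip.get_state(); T=np.eye(4); T[:3,:3]=R.from_rotvec(s["tcp_rot"]).as_matrix(); T[:3,3]=s["eef_pos"]
        W=T@np.array(m["hand_eye"])
    else: W=np.array(m["world_from_camera"])
    return 210/np.tan(np.radians(m["fovy"])/2),m["cx"],m["cy"],W
def ray(c,px,z):
    f,cx,cy,W=c
    d=W[:3,:3]@np.array([(px[0]-cx)/f,(px[1]-cy)/f,1.]); o=W[:3,3]
    return o+d*(z-o[2])/d[2]
def proj(c,p):
    f,cx,cy,W=c; q=W[:3,:3].T@(np.array(p)-W[:3,3]); return np.array([cx+f*q[0]/q[2],cy+f*q[1]/q[2]])
E
python3 - <<'E'
from h import *
t=cam("top")
for n,p,z in [("funnel rim",(257,271),.058),("free head",(230,168),.0665),("fixed",(193,167),.104),("handle",(218,198),.074),("bath corner",(192,250),.26),("vial",(215,290),.06),("purple",(266,227),.058),("tester corner",(297,230),.1)]: print(n,ray(t,p,z).round(3))
im=cv2.imread("pics/top0.png")
a=cv2.resize(im[140:215,150:250],None,fx=6,fy=6,interpolation=cv2.INTER_CUBIC)
b=cv2.resize(im[245:300,200:300],None,fx=6,fy=6,interpolation=cv2.INTER_CUBIC)
o=np.zeros((600,600,3),np.uint8);o[:450]=a;o[450:]=b[60:210]
cv2.imwrite("pics/crop0.png",o)
E
```

```text
funnel rim [ 0.376 -0.286  0.058]
free head [ 0.632 -0.199  0.066]
fixed [ 0.618 -0.111  0.104]
handle [ 0.55  -0.176  0.074]
bath corner [ 0.397 -0.157  0.26 ]
vial [ 0.324 -0.188  0.06 ]
purple [ 0.487 -0.301  0.058]
tester corner [ 0.478 -0.377  0.1  ]
```

View pics/crop0.png

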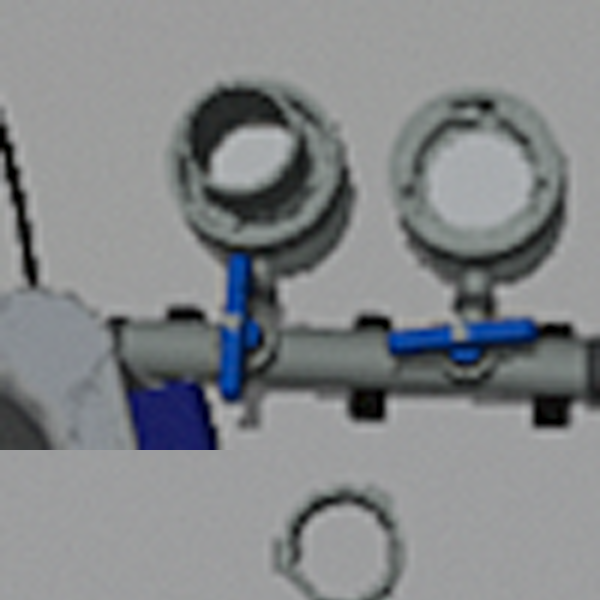

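The top crop shows the free head centred at crop (478,175), with ledge gaps roughly at the top, lower left and lower right. Its handle centre is at (463,338), nearly closed. The funnel is at (340,550) with a lug to its left. Next I'll raise the arm and carry it over the bath.

>>> {"fn": "step_arm", "kwargs": {"moves": [[0,[0,0,-0.06],0],[0,[0,0,-0.12],0],[0,[-0.05,-0.03,-0.12],0],[0,[-0.1,-0.064,-0.12],0],[0,[-0.15,-0.096,-0.12],0],[0,[-0.2,-0.128,-0.12],0],[0,[-0.25,-0.16,-0.12],0],[0,[-0.3,-0.192,-0.12],0],[0,[-0.344,-0.22,-0.12],0],[0,[-0.37,-0.27,-0.12],0]]}}

```text
time: 1.35
eef_pos: [0.464, 0.2938, 0.5238]
tcp_rot: [-0.412, -3.114, 0.001]
ft_force: [0.5, 0.1, 0.7]
width: 0.0851
grasp_force: 0.0
```

```bash
cat >> h.py <<'E'
def rel(p,yaw=None):
    """tool-frame shift to world TCP p (fields None keep)"""
    s=manip.get_state(); Rm=R.from_rotvec(s["tcp_rot"]).as_matrix(); e=np.array(s["eef_pos"])
    p=np.array([e[i] if p[i] is None else p[i] for i in range(3)],float)
    return (Rm.T@(p-e)).round(4)
def st():
    s=manip.get_state(); Rm=R.from_rotvec(s["tcp_rot"]).as_matrix()
    print("t",round(s["time"],2),"pos",np.round(s["eef_pos"],4),"ytool deg",np.degrees(np.arctan2(Rm[1,1],Rm[0,1])).round(2),"ztool",Rm[:,2].round(3),"F",np.round(s["ft_force"],1),"M",np.round(s["torque"],2),"w",round(float(s["width"]),4),"g",round(float(s["grasp_force"]),1),"q",np.round(s["q"],2))
E
python3 - <<'E'
from h import *
st(); print(rel((.5,.0,.525)),rel((.42,-.28,.5)))
E
```

```text
t 1.35 pos [0.464  0.2938 0.5238] ytool deg 74.91 ztool [-0.    -0.001 -1.   ] F [0.5 0.1 0.7] M [-0.03 -0.02  0.02] w 0.0851 g 0.0 q [-0.75  0.3   0.15  1.58 -0.04  1.27  0.71]
[-0.1112 -0.2743 -0.001 ] [-0.1068 -0.5654  0.0243]
```

>>> {"fn": "step_arm", "kwargs": {"moves": [[0,[-0.028,-0.054,0],0],[0,[-0.056,-0.108,0],5],[0,[-0.084,-0.162,0],10],[0,[-0.112,-0.216,0],15],[0,[-0.14,-0.27,0],20],[0,[-0.168,-0.324,0],25],[0,[-0.196,-0.378,0],30],[0,[-0.224,-0.432,0],30],[0,[-0.251,-0.486,0.01],30],[0,[-0.251,-0.486,0.06],30]]}}

```text
time: 2.6
eef_pos: [0.5782, -0.2457, 0.4658]
tcp_rot: [1.212, 2.892, -0.005]
ft_force: [0.3, 0.4, -1.0]
width: 0.0852
grasp_force: 0.0
```

```bash
python3 - <<'E'
from h import *
st(); print(rel((.57,-.25,.38)))
E
```

```text
t 2.6 pos [ 0.5782 -0.2457  0.4658] ytool deg 44.51 ztool [ 0.004 -0.005 -1.   ] F [ 0.3  0.4 -1. ] M [ 0.06 -0.03 -0.  ] w 0.0852 g 0.0 q [ 0.06  0.49  0.43  1.49 -0.21  1.2   1.3 ]
[ 0.0033 -0.0088  0.0857]
```

>>> {"fn": "step_arm", "kwargs": {"moves": [[0,[0,0,0.05],-8],[0,[0,0,0.085],-16],[0,[0,0,0.085],-24],[0,[0,0,0.085],-30],[0,[0,0,0.085],-30],[0,[0,0,0.085],-30],[0,[0,0,0.085],-30],[0,[0,0,0.085],-30],[0,[0,0,0.085],-30],[0,[0,0,0.085],-30]]}}

```text
time: 3.85
eef_pos: [0.5787, -0.2395, 0.3797]
tcp_rot: [0.412, 3.114, -0.0]
ft_force: [-0.5, 0.4, 0.4]
width: 0.0854
grasp_force: 0.0
```

```bash
python3 - <<'E'
from h import *
st(); c=cam("wrist"); im=viewer.camera("wrist")[:,:,::-1]
np.save("c1.npy",np.array([*c[:3]])); np.save("W1.npy",c[3])
cv2.imwrite("pics/w1.png",im)
print(proj(c,(.63,-.2,.0665)),proj(c,(.555,-.185,.074)))
cv2.imwrite("pics/w1v.png",cv2.resize(im,(800,600),interpolation=cv2.INTER_CUBIC))
E
```

```text
t 3.85 pos [ 0.5787 -0.2395  0.3797] ytool deg 74.94 ztool [ 0. -0. -1.] F [-0.5  0.4  0.4] M [-0.03 -0.    0.01] w 0.0854 g 0.0 q [ 0.16  0.54  0.26  1.62 -0.16  1.01  1.77]
[332.09229791 236.67779444] [332.24531414 160.57296932]
```

View pics/w1v.png

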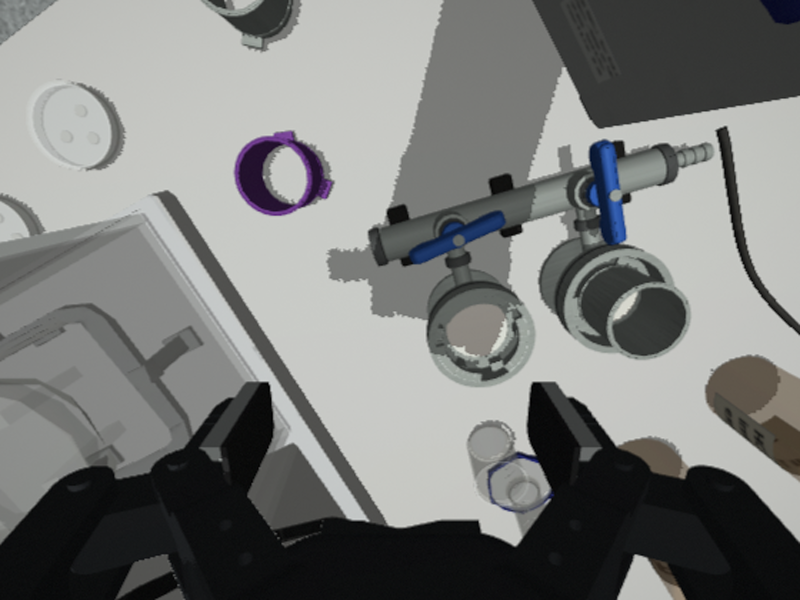

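The wrist view shows the free head at view (481,330) with ledge gaps visible, the free blue handle at (458,240) and the open fixed one at (605,192). The purple look-alike is at (283,173) and the steel funnel is partly visible at (255,15). I'll rectify the collar plane and measure.

```bash
python3 - <<'E'
from h import *
c=(*np.load("c1.npy"),np.load("W1.npy")); im=cv2.imread("pics/w1.png")
# collar plane rectified: image up=+x world, right=-y
cx0,cy0=.630,-.2; S=5
g=[(cx0+.06,cy0+.06),(cx0+.06,cy0-.06),(cx0-.06,cy0-.06),(cx0-.06,cy0+.06)]
H=cv2.getPerspectiveTransform(np.float32([proj(c,(x,y,.0665)) for x,y in g]),np.float32([(0,0),(600,0),(600,600),(0,600)]))
r=cv2.warpPerspective(im,H,(600,600),flags=cv2.INTER_CUBIC); cv2.imwrite("pics/rect1.png",r)
# blue handles
hsv=cv2.cvtColor(im,cv2.COLOR_BGR2HSV); m=cv2.inRange(hsv,(105,140,60),(130,255,255))
for k in cv2.findContours(m,cv2.RETR_EXTERNAL,cv2.CHAIN_APPROX_NONE)[0]:
    if cv2.contourArea(k)>150:
        P=np.array([ray(c,p,.078)[:2] for p in k[:,0].astype(float)]); 
        q=cv2.minAreaRect((P*1000).astype(np.float32)); bp=cv2.boxPoints(q)
        e=[bp[1]-bp[0],bp[2]-bp[1]]; e=max(e,key=np.linalg.norm)
        print(np.round(q[0],1),np.round(q[1],1),"dir deg",np.degrees(np.arctan2(e[1],e[0])).round(1))
E
```

```text
[ 554.  -197.9] [15.4 61.5] dir deg -80.3
[ 554.3 -101.4] [62.2 11.2] dir deg 1.9
```

View pics/rect1.png

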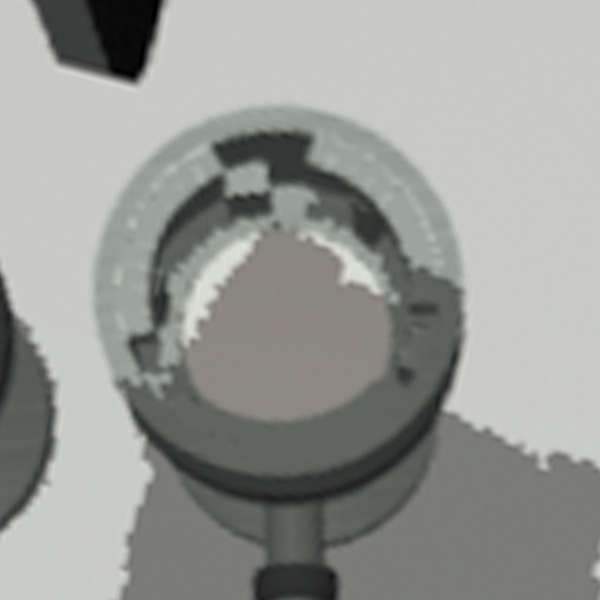

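Collar centre comes out at about (0.632,-0.196), with a gap at about +6° anticlockwise from +x. The handle is at (0.554,-0.198), its wings at about 100°. Next I'll look at the funnel.

>>> {"fn": "step_arm", "kwargs": {"moves": [[0,[0.04,-0.026,0],0],[0,[0.08,-0.052,0],0],[0,[0.122,-0.08,0],0],[0,[0.122,-0.08,0],0],[0,[0.122,-0.08,0],0],[0,[0.122,-0.08,0],0],[0,[0.122,-0.08,0],0],[0,[0.122,-0.08,0],0],[0,[0.122,-0.08,0],0],[0,[0.122,-0.08,0],0]]}}

```text
time: 5.15
eef_pos: [0.4401, -0.2851, 0.3797]
tcp_rot: [-0.412, -3.114, 0.0]
ft_force: [0.6, 0.4, 0.3]
width: 0.0854
grasp_force: 0.0
```

```bash
python3 - <<'E'
from h import *
st(); c=cam("wrist"); im=viewer.camera("wrist")[:,:,::-1]
np.save("c2.npy",np.array([*c[:3]])); np.save("W2.npy",c[3]); cv2.imwrite("pics/w2.png",im)
cx0,cy0=.376,-.286
def rect(z):
    g=[(cx0+.05,cy0+.05),(cx0+.05,cy0-.05),(cx0-.05,cy0-.05),(cx0-.05,cy0+.05)]
    H=cv2.getPerspectiveTransform(np.float32([proj(c,(x,y,z)) for x,y in g]),np.float32([(0,0),(400,0),(400,400),(0,400)]))
    return cv2.warpPerspective(im,H,(400,400),flags=cv2.INTER_CUBIC)
cv2.imwrite("pics/rect2.png",np.hstack([rect(.058),rect(.010)]))
E
```

```text
t 5.15 pos [ 0.4401 -0.2851  0.3797] ytool deg 74.94 ztool [-0. -0. -1.] F [0.6 0.4 0.3] M [0.06 0.01 0.  ] w 0.0854 g 0.0 q [ 0.29  0.39  0.28  1.88 -0.13  0.89  1.94]
```

View pics/rect2.png

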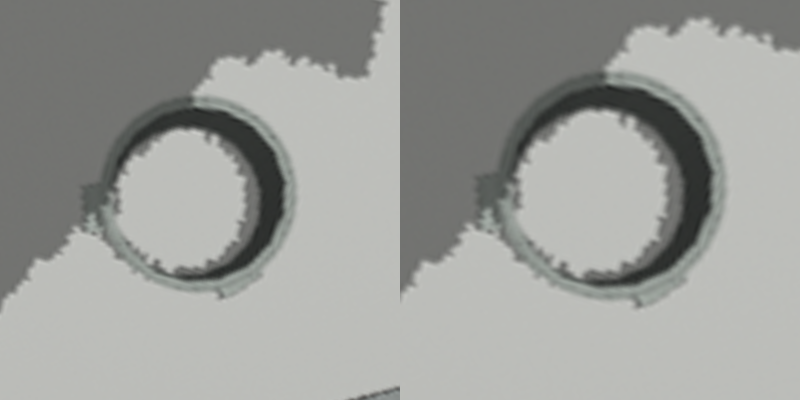

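The rectified view gives the funnel axis at (0.3775,-0.286). Lugs are at about 92° mod 120, seen at right-panel (480,200) and (663,296). Next I'll descend on the funnel.

>>> {"fn": "step_arm", "kwargs": {"moves": [[0,[0.03,-0.008,0],9],[0,[0.06,-0.017,0],18],[0,[0.06,-0.017,0.02],27],[0,[0.06,-0.017,0.05],36],[0,[0.06,-0.017,0.08],45],[0,[0.06,-0.017,0.11],45],[0,[0.06,-0.017,0.14],45],[0,[0.06,-0.017,0.165],45],[0,[0.06,-0.017,0.18],45],[0,[0.06,-0.017,0.18],45]]}}

```text
time: 6.45
eef_pos: [0.3775, -0.2859, 0.199]
tcp_rot: [-1.572, -2.718, -0.0]
ft_force: [0.3, 0.6, -0.4]
width: 0.0853
grasp_force: 0.0
```

>>> {"fn": "step_arm", "kwargs": {"moves": [[60,[0,0,0],0],[120,[0,0,0],0],[160,[0,0,0],0],[200,[0,0,0],0],[255,[0,0,0],0],[255,[0,0,0],0],[255,[0,0,0],0],[255,[0,0,0],0],[255,[0,0,0],0],[255,[0,0,0],0]], "newtons": 50}}

```text
time: 7.7
eef_pos: [0.3779, -0.286, 0.2007]
tcp_rot: [1.571, 2.719, 0.0]
ft_force: [0.1, 0.7, 8.1]
width: 0.0466
grasp_force: 50.1
```

```bash
python3 - <<'E'
from h import *
st()
E
```

```text
t 7.7 pos [ 0.3779 -0.286   0.2007] ytool deg 29.95 ztool [ 0.002 -0.001 -1.   ] F [0.1 0.7 8.1] M [0.1  0.3  0.05] w 0.0466 g 50.1 q [ 0.36  0.62  0.29  2.18 -0.44  0.39  1.53]
```

>>> {"fn": "step_arm", "kwargs": {"moves": [[255,[0,0,-0.03],0],[255,[0,0,-0.075],0],[255,[0,0,-0.12],0],[255,[0,0,-0.16],-7],[255,[-0.008,0.045,-0.17],-15],[255,[-0.018,0.1,-0.17],-23],[255,[-0.028,0.155,-0.17],-31],[255,[-0.038,0.21,-0.17],-39],[255,[-0.046,0.25,-0.17],-47],[255,[-0.049,0.265,-0.17],-53]]}}

```text
time: 8.95
eef_pos: [0.6338, -0.1941, 0.3695]
tcp_rot: [0.183, 3.136, 0.001]
ft_force: [-0.6, -0.3, -1.2]
width: 0.0465
grasp_force: 51.9
```

```bash
python3 - <<'E'
from h import *
st(); print(rel((.632,-.196,.3))); c=cam("wrist"); im=viewer.camera("wrist")[:,:,::-1]
np.save("c3.npy",np.array([*c[:3]])); np.save("W3.npy",c[3]); cv2.imwrite("pics/w3.png",im)
cv2.imwrite("pics/scene3.png",viewer.camera("scene")[:,:,::-1])
print(proj(c,(.632,-.196,.0665)))
E
```

```text
t 8.95 pos [ 0.6338 -0.1941  0.3695] ytool deg 83.33 ztool [ 0.     0.001 -1.   ] F [-0.6 -0.3 -1.2] M [-0.04  0.09 -0.02] w 0.0465 g 51.9 q [ 0.1   0.6   0.22  1.53 -0.14  1.04  1.81]
[ 0.0016 -0.0022  0.0695]
[277.57697547 199.61471915]
```

View pics/w3.png

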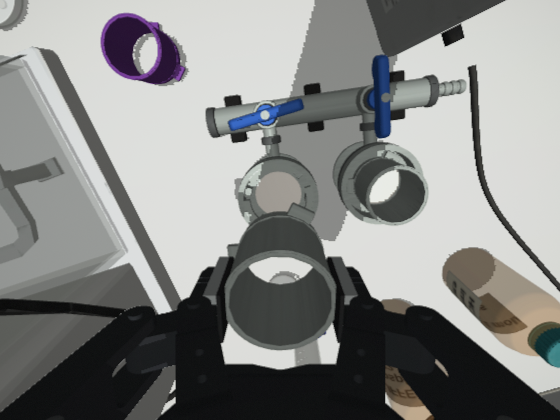

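The funnel is held upright with its lug at (303,210), and the collar is where predicted (arc centre about (278,198)). Next I'll check the lug angle and descend to just above the collar.

>>> {"fn": "step_arm", "kwargs": {"moves": [[255,[0,0,0],0],[255,[0,0,0.03],0],[255,[0,0,0.06],0],[255,[0,0,0.08],0],[255,[0,0,0.092],0],[255,[0,0,0.098],0],[255,[0,0,0.1],0],[255,[0,0,0.1],0],[255,[0,0,0.1],0],[255,[0,0,0.1],0]]}}

```text
time: 10.3
eef_pos: [0.6319, -0.1961, 0.2701]
tcp_rot: [0.193, 3.135, -0.0]
ft_force: [0.1, -0.1, 0.2]
width: 0.0467
grasp_force: 51.9
```

```bash
python3 - <<'E'
from h import *
st()
c=(*np.load("c3.npy"),np.load("W3.npy"))
for p in [(303,206),(312,213),(296,204)]:
    d=ray(c,p,.179)[:2]-np.array([.6338,-.1941]); print(np.linalg.norm(d).round(4),np.degrees(np.arctan2(d[1],d[0])).round(1))
E
```

```text
t 10.3 pos [ 0.6319 -0.1961  0.2701] ytool deg 82.94 ztool [ 0.001 -0.    -1.   ] F [ 0.1 -0.1  0.2] M [-0.03 -0.02 -0.01] w 0.0467 g 51.9 q [ 0.12  0.69  0.19  1.63 -0.17  0.83  1.83]
0.032 150.2
0.0309 138.7
0.0317 157.4
```

>>> {"fn": "step_arm", "kwargs": {"moves": [[255,[0,0,0.002],0],[255,[0,0,0.004],0],[255,[0,0,0.006],0],[255,[0,0,0.007],0],[255,[0,0,0.008],0],[255,[0,0,0.0085],0],[255,[0,0,0.009],0],[255,[0,0,0.0095],0],[255,[0,0,0.0095],0],[255,[0,0,0.0095],0]]}}

```text
time: 11.55
eef_pos: [0.6317, -0.1961, 0.2612]
tcp_rot: [0.193, 3.135, 0.0]
ft_force: [-2.6, 0.6, 7.5]
width: 0.0465
grasp_force: 53.0
```

>>> {"fn": "step_arm", "kwargs": {"moves": [[255,[0,0,0],2],[255,[0,0,0],4],[255,[0,0,0],6],[255,[0,0,0],8],[255,[0,0,0],10],[255,[0,0,0],12],[255,[0,0,0],14],[255,[0,0,0],16],[255,[0,0,0],18],[255,[0,0,0],18]]}}

```text
time: 12.8
eef_pos: [0.6318, -0.1962, 0.2601]
tcp_rot: [-0.682, -3.067, 0.001]
ft_force: [-0.0, -2.0, 1.2]
width: 0.0463
grasp_force: 52.4
```

```bash
python3 - <<'E'
from h import *
st()
E
```

```text
t 12.8 pos [ 0.6318 -0.1962  0.2601] ytool deg 64.91 ztool [-0. -0. -1.] F [-0.  -2.   1.2] M [-0.33 -0.07 -0.01] w 0.0463 g 52.4 q [ 0.07  0.72  0.28  1.64 -0.25  0.82  1.59]
```

The contact force has vanished, so the lugs are over the gaps. Lowering gently with a little more turn.

>>> {"fn": "step_arm", "kwargs": {"moves": [[255,[0,0,0.0005],1],[255,[0,0,0.001],2],[255,[0,0,0.002],2],[255,[0,0,0.003],2],[255,[0,0,0.004],2],[255,[0,0,0.005],2],[255,[0,0,0.006],2],[255,[0,0,0.007],2],[255,[0,0,0.0075],2],[255,[0,0,0.0075],2]]}}

```text
time: 14.05
eef_pos: [0.6318, -0.1961, 0.2527]
tcp_rot: [-0.735, -3.054, 0.0]
ft_force: [0.3, 0.4, -1.7]
width: 0.0466
grasp_force: 52.0
```

```bash
python3 - <<'E'
from h import *
st()
E
```

```text
t 14.05 pos [ 0.6318 -0.1961  0.2527] ytool deg 62.94 ztool [-0. -0. -1.] F [ 0.3  0.4 -1.7] M [0.02 0.03 0.  ] w 0.0466 g 52.0 q [ 0.06  0.73  0.29  1.65 -0.26  0.81  1.56]
```

>>> {"fn": "step_arm", "kwargs": {"moves": [[255,[0,0,0.001],0],[255,[0,0,0.0015],0],[255,[0,0,0.002],0],[255,[0,0,0.0025],0],[255,[0,0,0.0028],0],[255,[0,0,0.0028],0],[255,[0,0,0.0028],0],[255,[0,0,0.0028],0],[255,[0,0,0.0028],0],[255,[0,0,0.0028],0]]}}

```text
time: 15.3
eef_pos: [0.6317, -0.1962, 0.2507]
tcp_rot: [0.735, 3.054, 0.0]
ft_force: [-3.0, 1.4, 6.9]
width: 0.0461
grasp_force: 52.8
```

>>> {"fn": "step_arm", "kwargs": {"moves": [[255,[0,0,0],2],[255,[0,0,0],4],[255,[0,0,0],6],[255,[0,0,0],8],[255,[0,0,0],10],[255,[0,0,0],12],[255,[0,0,0],14],[255,[0,0,0],16],[255,[0,0,0],18],[255,[0,0,0],18]]}}

```text
time: 16.55
eef_pos: [0.6317, -0.1957, 0.2494]
tcp_rot: [-1.204, -2.901, -0.0]
ft_force: [0.4, 0.1, -2.3]
width: 0.0464
grasp_force: 51.9
```

```bash
python3 - <<'E'
from h import *
st()
E
```

```text
t 16.55 pos [ 0.6317 -0.1957  0.2494] ytool deg 44.93 ztool [-0.001  0.    -1.   ] F [ 0.4  0.1 -2.3] M [-0.02 -0.13 -0.05] w 0.0464 g 51.9 q [ 0.01  0.74  0.38  1.65 -0.35  0.81  1.32]
```

>>> {"fn": "step_arm", "kwargs": {"moves": [[255,[0,0,0.001],1],[255,[0,0,0.0015],2],[255,[0,0,0.002],2],[255,[0,0,0.0025],2],[255,[0,0,0.003],2],[255,[0,0,0.0035],2],[255,[0,0,0.004],2],[255,[0,0,0.004],2],[255,[0,0,0.004],2],[255,[0,0,0.004],2]]}}

```text
time: 17.8
eef_pos: [0.6317, -0.1962, 0.2468]
tcp_rot: [1.254, 2.88, 0.001]
ft_force: [-3.3, 2.1, 7.2]
width: 0.0464
grasp_force: 52.9
```

```bash
python3 - <<'E'
from h import *
st()
E
```

```text
t 17.8 pos [ 0.6317 -0.1962  0.2468] ytool deg 42.94 ztool [ 0.001  0.    -1.   ] F [-3.3  2.1  7.2] M [ 0.25  0.7  -0.04] w 0.0464 g 52.9 q [ 0.01  0.75  0.38  1.66 -0.36  0.81  1.3 ]
```

The funnel is home, measured at the expected 14.5 mm below ledge contact. Releasing it and rising.

>>> {"fn": "step_arm", "kwargs": {"moves": [[200,[0,0,-0.0004],0],[120,[0,0,-0.0004],0],[60,[0,0,-0.0004],0],[40,[0,0,-0.0004],0],[40,[0,0,-0.0004],0],[40,[0,0,-0.0004],0],[40,[0,0,-0.02],0],[40,[0,0,-0.06],0],[40,[0,0,-0.1],0],[40,[0,0,-0.13],0]]}}

```text
time: 19.05
eef_pos: [0.6317, -0.1964, 0.3794]
tcp_rot: [1.253, 2.878, 0.0]
ft_force: [0.1, 0.1, -0.2]
width: 0.0719
grasp_force: 0.0
```

```bash
python3 - <<'E'
from h import *
st(); print(rel((.554,-.198,.376)))
E
```

```text
t 19.05 pos [ 0.6317 -0.1964  0.3794] ytool deg 42.92 ztool [ 0.003 -0.001 -1.   ] F [ 0.1  0.1 -0.2] M [-0.02 -0.02  0.04] w 0.0719 g 0.0 q [-0.03  0.61  0.45  1.52 -0.29  1.07  1.24]
[ 0.0518 -0.058   0.0032]
```

```bash
python3 - <<'E'
from h import *
t=cam("top")
im=viewer.camera("top")[:,:,::-1]; cv2.imwrite("pics/top4.png",im)
c=cam("wrist"); w=viewer.camera("wrist")[:,:,::-1]; cv2.imwrite("pics/w4.png",w)
for n,p,z in [("far right corner",(163,193),.262),("near right",(190,290),.262),("handle tip a",(176,205),.2),("handle b",(193,250),.2)]: print(n,ray(t,p,z).round(3))
cv2.imwrite("pics/v4.png",np.hstack([cv2.resize(im[130:310,100:280],(360,360)),cv2.resize(w,(440,330))[:, :].copy() if 0 else cv2.copyMakeBorder(cv2.resize(w,(440,330)),0,30,0,0,cv2.BORDER_CONSTANT)]))
E
```

```text
far right corner [ 0.512 -0.084  0.262]
near right [ 0.316 -0.161  0.262]
handle tip a [ 0.501 -0.1    0.2  ]
handle b [ 0.403 -0.148  0.2  ]
```

View pics/v4.png

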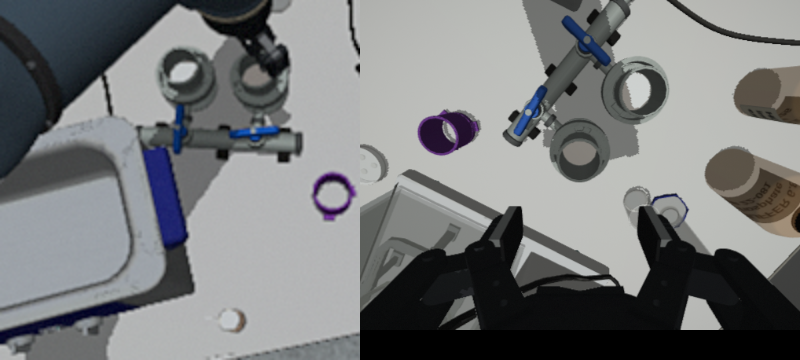

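The free head in this small view, at (580,155), needs a closer look to confirm the funnel is in it.

```bash
python3 - <<'E'
from h import *
c=cam("wrist"); w=cv2.imread("pics/w4.png"); im=cv2.imread("pics/top4.png")
for z in (.0665,.104): print(z,proj(c,(.632,-.196,z)),proj(cam("top"),(.632,-.196,z)))
a=cv2.resize(w[60:260,190:400],None,fx=2.5,fy=2.5,interpolation=cv2.INTER_CUBIC)
b=cv2.resize(im[145:215,215:255],(286,500),interpolation=cv2.INTER_CUBIC)
cv2.imwrite("pics/v5.png",np.hstack([a[:,:514],b])[:,:800])
E
```

```text
0.0665 [279.44848344 194.8695505 ] [228.91265085 167.81592993]
0.104 [279.53150508 206.52861542] [227.5844907  163.60096649]
```

View pics/v5.png

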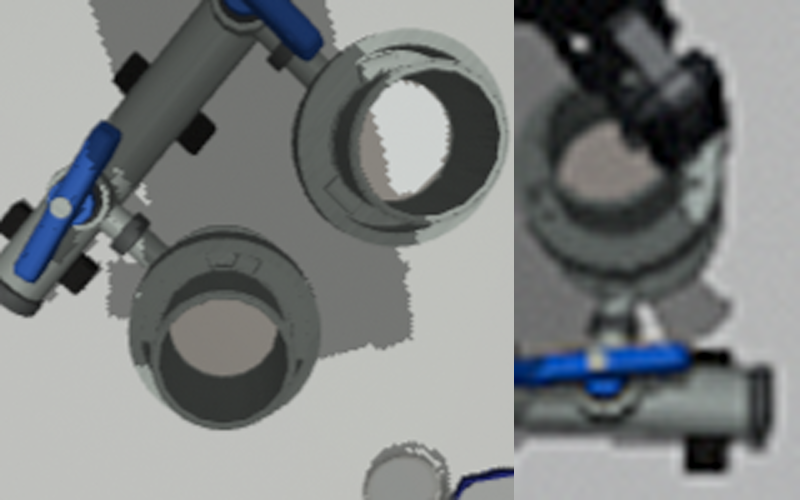

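The funnel is seated upright in the free head, at crop (225,360). The free handle's hub cap is at crop (62,207), which is picture (214.8,142.8). I'll compute the handle pose from that.

```bash
python3 - <<'E'
from h import *
c=cam("wrist"); im=cv2.imread("pics/w4.png")
print("hub",ray(c,(214.8,142.8),.083).round(4))
hsv=cv2.cvtColor(im,cv2.COLOR_BGR2HSV); m=cv2.inRange(hsv,(105,150,60),(130,255,255))
for p,q in [((190+108/2.5,60+128/2.5),(190+28/2.5,60+275/2.5))]:
    a,b=ray(c,p,.08),ray(c,q,.08); d=a-b; print(a.round(4),b.round(4),((a+b)/2).round(4),np.linalg.norm(d),np.degrees(np.arctan2(d[1],d[0])))
print(rel((.554,-.197,.38)))
E
```

```text
hub [ 0.5574 -0.1966  0.083 ]
[ 0.552  -0.1667  0.08  ] [ 0.5633 -0.2238  0.08  ] [ 0.5576 -0.1952  0.08  ] 0.05821527662898493 101.19227339748491
[ 0.0532 -0.0573  0.0007]
```

>>> {"fn": "step_arm", "kwargs": {"moves": [[150,[0.01,-0.011,0],10],[150,[0.02,-0.022,0],20],[150,[0.03,-0.033,0],30.5],[150,[0.04,-0.044,0],41],[150,[0.0507,-0.0553,0],51.5],[150,[0.0507,-0.0553,0],62],[150,[0.0507,-0.0553,0],72.5],[150,[0.0507,-0.0553,0],83],[150,[0.0507,-0.0553,0],93.5],[150,[0.0507,-0.0553,0],104]]}}

```text
time: 20.4
eef_pos: [0.5566, -0.1965, 0.3764]
tcp_rot: [-3.044, -0.776, -0.001]
ft_force: [0.2, 0.5, 0.5]
width: 0.0354
grasp_force: 0.0
```

>>> {"fn": "step_arm", "kwargs": {"moves": [[150,[0,0,0],10.5],[150,[0,0,0],21],[150,[0,0,0],31.5],[150,[0,0,0],42],[150,[0,0,0],52.5],[150,[0,0,0],63],[150,[0,0,0],73.5],[150,[0,0,0],84],[150,[0,0,0],94.5],[150,[0,0,0],105]]}}

```text
time: 21.65
eef_pos: [0.5568, -0.1965, 0.3763]
tcp_rot: [-2.469, 1.942, 0.0]
ft_force: [0.8, -0.5, 0.2]
width: 0.0353
grasp_force: 0.0
```

```bash
python3 - <<'E'
from h import *
st(); c=cam("wrist"); im=viewer.camera("wrist")[:,:,::-1]; cv2.imwrite("pics/w6.png",im)
print(rel((.557,-.1965,.235)))
for p in [(.557,-.1965,.083),(.557-.0055,-.1965+.029,.08),(.557+.0055,-.1965-.029,.08)]: print(proj(c,p).round(1))
hsv=cv2.cvtColor(im,cv2.COLOR_BGR2HSV); m=cv2.inRange(hsv,(105,150,60),(130,255,255))
for k in cv2.findContours(m,cv2.RETR_EXTERNAL,cv2.CHAIN_APPROX_NONE)[0]:
    if cv2.contourArea(k)>100: print(cv2.boundingRect(k),cv2.minAreaRect(k))
E
```

```text
t 21.65 pos [ 0.5568 -0.1965  0.3763] ytool deg -166.38 ztool [ 0.     0.001 -1.   ] F [ 0.8 -0.5  0.2] M [-0.01  0.02  0.05] w 0.0353 g 0.0 q [-0.41  0.94  1.46  1.73 -0.96  1.39 -1.68]
[ 0.0004 -0.      0.1409]
[279.6 204. ]
[278.  233.6]
[281.3 170.5]
(246, 276, 45, 26) ((268.8077087402344, 287.9615173339844), (44.32224655151367, 20.78830909729004), 11.309932708740234)
(274, 206, 11, 28) ((279.058349609375, 219.6827392578125), (8.90588092803955, 26.860137939453125), 4.085616588592529)
(272, 167, 17, 38) ((280.0, 185.5), (37.0, 16.0), 90.0)
```

>>> {"fn": "step_arm", "kwargs": {"moves": [[150,[0,0,0.02],1],[150,[0,0,0.04],2],[150,[0,0,0.06],2],[150,[0,0,0.075],2],[150,[0,0,0.08],2],[150,[0,0,0.08],2],[150,[0,0,0.08],2],[150,[0,0,0.08],2],[150,[0,0,0.08],2],[150,[0,0,0.08],2]]}}

```text
time: 22.95
eef_pos: [0.5568, -0.1967, 0.296]
tcp_rot: [-2.441, 1.978, -0.0]
ft_force: [0.5, 0.4, 0.4]
width: 0.0352
grasp_force: 0.0
```

```bash
python3 - <<'E'
from h import *
st(); a=viewer.camera("scene")[:,:,::-1]; b=viewer.camera("top")[:,:,::-1]; w=viewer.camera("wrist")[:,:,::-1]
A=cv2.resize(a[60:300,0:360],(540,360)); B=cv2.resize(b[100:320,60:320],(425,360)); 
o=np.zeros((600,800,3),np.uint8); o[:330,:495]=cv2.resize(a[60:300,0:360],(495,330)); o[:258,495:800]=cv2.resize(b[100:320,60:320],(305,258)); o[330:600,:360]=cv2.resize(w,(360,270)); cv2.imwrite("pics/v7.png",o)
E
```

```text
t 22.95 pos [ 0.5568 -0.1967  0.296 ] ytool deg -168.05 ztool [ 0. -0. -1.] F [0.5 0.4 0.4] M [ 0.01 -0.04 -0.01] w 0.0352 g 0.0 q [-0.38  1.    1.34  1.82 -1.04  1.24 -1.65]
```

View pics/v7.png

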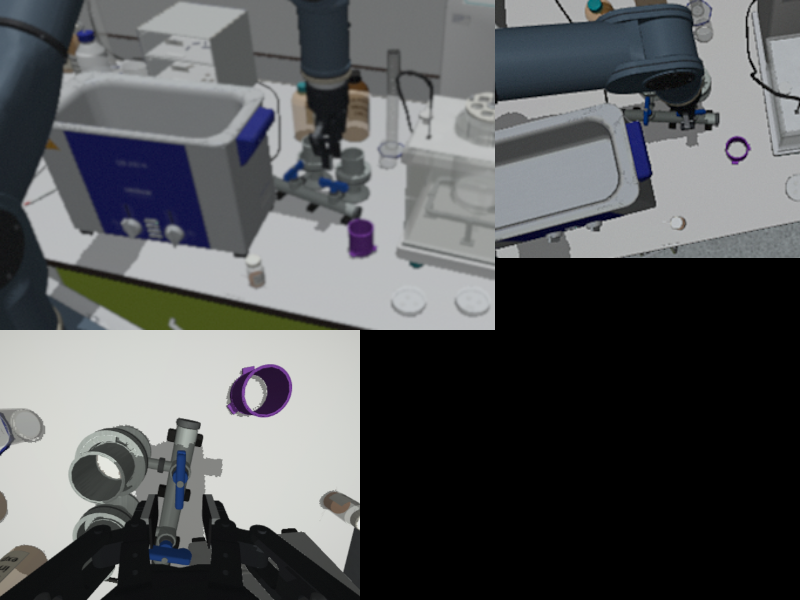

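The wrist view shows the free handle centred between the fingers and lined up. The forearm runs well above the bath, and the funnel stands seated at the left. Continuing down and then closing.

>>> {"fn": "step_arm", "kwargs": {"moves": [[150,[0,0,0.012],0],[150,[0,0,0.024],0],[150,[0,0,0.036],0],[150,[0,0,0.046],0],[150,[0,0,0.054],0],[150,[0,0,0.06],0],[150,[0,0,0.061],0],[150,[0,0,0.061],0],[150,[0,0,0.061],0],[150,[0,0,0.061],0]]}}

```text
time: 24.35
eef_pos: [0.5568, -0.1967, 0.2351]
tcp_rot: [2.441, -1.978, 0.0]
ft_force: [-0.6, 0.2, -0.3]
width: 0.0352
grasp_force: 0.0
```

```bash
python3 - <<'E'
from h import *
st()
E
```

```text
t 24.35 pos [ 0.5568 -0.1967  0.2351] ytool deg -168.05 ztool [ 0. -0. -1.] F [-0.6  0.2 -0.3] M [-0.02  0.02 -0.03] w 0.0352 g 0.0 q [-0.34  0.99  1.16  1.87 -1.07  1.06 -1.66]
```

>>> {"fn": "step_arm", "kwargs": {"moves": [[180,[0,0,0],0],[200,[0,0,0],0],[215,[0,0,0],0],[230,[0,0,0],0],[255,[0,0,0],0],[255,[0,0,0],0],[255,[0,0,0],0],[255,[0,0,0],0],[255,[0,0,0],0],[255,[0,0,0],0]], "newtons": 25}}

```text
time: 25.6
eef_pos: [0.5568, -0.1967, 0.235]
tcp_rot: [-2.44, 1.978, -0.0]
ft_force: [0.8, 0.8, 4.2]
width: 0.0148
grasp_force: 24.5
```

```bash
python3 - <<'E'
from h import *
st()
E
```

```text
t 25.6 pos [ 0.5568 -0.1967  0.235 ] ytool deg -168.05 ztool [ 0.  0. -1.] F [0.8 0.8 4.2] M [ 0.27 -0.18  0.01] w 0.0148 g 24.5 q [-0.34  0.99  1.16  1.87 -1.07  1.06 -1.66]
```

>>> {"fn": "step_arm", "kwargs": {"moves": [[255,[0,0,0],0],[255,[0,0,0],-4],[255,[0,0,0],-9],[255,[0,0,0],-14],[255,[0,0,0],-19],[255,[0,0,0],-24],[255,[0,0,0],-29],[255,[0,0,0],-34],[255,[0,0,0],-39],[255,[0,0,0],-42]], "newtons": 40}}

```text
time: 26.85
eef_pos: [0.5565, -0.1968, 0.2351]
tcp_rot: [2.988, -0.97, 0.0]
ft_force: [-0.3, 0.9, 5.7]
width: 0.0137
grasp_force: 39.0
```

```bash
python3 - <<'E'
from h import *
st()
E
```

```text
t 26.85 pos [ 0.5565 -0.1968  0.2351] ytool deg -125.95 ztool [ 0. -0. -1.] F [-0.3  0.9  5.7] M [ 0.2   0.07 -0.12] w 0.0137 g 39.0 q [-0.29  0.9   1.    1.87 -0.95  0.94 -1.03]
```

>>> {"fn": "step_arm", "kwargs": {"moves": [[255,[0,0,0],-4],[255,[0,0,0],-8],[255,[0,0,0],-12],[255,[0,0,0],-17],[255,[0,0,0],-22],[255,[0,0,0],-27],[255,[0,0,0],-31],[255,[0,0,0],-34],[255,[0,0,0],-36],[255,[0,0,0],-36]]}}

```text
time: 28.1
eef_pos: [0.5565, -0.1971, 0.235]
tcp_rot: [3.141, -0.003, -0.0]
ft_force: [-1.4, -2.3, 5.3]
width: 0.0138
grasp_force: 39.2
```

```bash
python3 - <<'E'
from h import *
st()
w=viewer.camera("top")
E
```

```text
t 28.1 pos [ 0.5565 -0.1971  0.235 ] ytool deg -90.09 ztool [-0. -0. -1.] F [-1.4 -2.3  5.3] M [-0.27  0.32 -0.02] w 0.0138 g 39.2 q [-0.22  0.82  0.84  1.87 -0.82  0.84 -0.52]
```

>>> {"fn": "step_arm", "kwargs": {"moves": [[255,[0,0,0],-2],[255,[0,0,0],-3],[255,[0,0,0],-3],[200,[0,0,0],-3],[150,[0,0,0],-3],[150,[0,0,0],-3],[150,[0,0,-0.02],-3],[150,[0,0,-0.06],-3],[150,[0,0,-0.11],-3],[150,[0,0,-0.15],-3]]}}

```text
time: 29.4
eef_pos: [0.5564, -0.1971, 0.3882]
tcp_rot: [3.139, 0.079, 0.002]
ft_force: [1.0, 0.4, -0.2]
width: 0.0347
grasp_force: 0.0
```

```bash
cat > meas.py <<'E'
from h import *
st(); c=cam("wrist"); im=viewer.camera("wrist")[:,:,::-1].copy(); cv2.imwrite("pics/w8.png",im)
t=cam("top"); ti=viewer.camera("top")[:,:,::-1].copy(); cv2.imwrite("pics/t8.png",ti)
for nm,c,im in (("wrist",c,im),("top",t,ti)):
    hsv=cv2.cvtColor(im,cv2.COLOR_BGR2HSV); m=cv2.inRange(hsv,(105,150,60),(130,255,255))
    m=cv2.morphologyEx(m,cv2.MORPH_CLOSE,np.ones((9,9)) if nm=="wrist" else np.ones((3,3)))
    for k in cv2.findContours(m,cv2.RETR_EXTERNAL,cv2.CHAIN_APPROX_NONE)[0]:
        if cv2.contourArea(k)>30:
            P=np.array([ray(c,p,.08)[:2] for p in k[:,0].astype(float)])*1000
            q=cv2.minAreaRect(P.astype(np.float32)); bp=cv2.boxPoints(q); e=max([bp[1]-bp[0],bp[2]-bp[1]],key=np.linalg.norm)
            print(nm,np.round(q[0],1),np.round(q[1],1),"dir",np.degrees(np.arctan2(e[1],e[0])).round(1))
E
python3 meas.py
```

```text
t 29.4 pos [ 0.5564 -0.1971  0.3882] ytool deg -87.11 ztool [ 0.001 -0.001 -1.   ] F [ 1.   0.4 -0.2] M [ 0.01  0.01 -0.02] w 0.0347 g 0.0 q [-0.31  0.66  1.    1.71 -0.61  1.12 -0.64]
wrist [ 558.2 -197.2] [61.9 14. ] dir 3.3
wrist [ 556.4 -106.5] [61.6 17. ] dir 1.9
top [470.1 -95. ] [121.3  29.1] dir 18.8
top [ 556.5 -198.8] [58.9 15. ] dir 5.0
top [ 554.1 -105.1] [61.6 13.6] dir 0.1
```

```bash
python3 -c "
from plant import job_done; print(job_done())"
```

```text
the job is handed in; nothing more can be done
None
```

The steel funnel is seated home in the free head's bayonet, and that station's stopcock is open, within about 2° of pointing at the funnel; I handed the job in at about 29.5 s of the 72 s limit, with the arm clear and the highest contact force I read about 8 N.

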